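# Pack the shortbread in its box with the bench scraper

## Task

Pack all the shortbread from the baking mat flat into the wooden box, side by side in one row with their long edges together. With the bench scraper, nudge the row hard up into the back left corner of the box as the robot sees it, touching the back wall and the left wall and without gaps between the biscuits, so that the next batch fits beside it; then stand the scraper back in its holder, slide the lid onto the box until it has dropped fully into its seat, and leave the other things where they are.

Things in the scene. Friction and masses are not known exactly. Their poses are not given: they have to be found in the camera images.
- biscuit_a: shortbread biscuit, golden brown oblong with fluted edge, 46 (its x) x 70 (its y) x 12 mm, 50 g, hard; starts lying flat on the baking mat; origin at the centre of its underside, z up through its face. One of up to three alike; two or three are present
- biscuit_b: shortbread biscuit, golden brown oblong with fluted edge, 46 (its x) x 70 (its y) x 12 mm, 50 g, hard; starts lying flat on the baking mat; origin at the centre of its underside, z up through its face. One of up to three alike; two or three are present
- biscuit_c: shortbread biscuit, golden brown oblong with fluted edge, 46 (its x) x 70 (its y) x 12 mm, 50 g, hard; starts lying flat on the baking mat; origin at the centre of its underside, z up through its face. One of up to three alike; two or three are present
- biscuit_box: open pale wooden box fixed on the worktop: outside 208 (its x) x 132 (its y) x 26 mm high, walls 7 mm, floor 4 mm thick, so inside 194 x 118 x 22 mm deep; origin at centre of underside, x along its length, away from the robot, y to its left (within 10 degrees): back left corner at +x, +y. The row runs along x, 70 mm sides across the box
- box_lid: loose pale wooden lid, 220 g, lying on the worktop right way up: a slab 208 (x) x 132 (y) x 8 mm, under it a locating panel 188 x 112 x 5 mm that drops inside the walls of the box (3 mm play each side), on it a dark bar grip 18 (x) x 70 (y) mm, 26 mm high. Origin at the centre of the panel's underside; the slab's top is 13 mm and the grip's top 39 mm above it. Seated on the box its origin is 21 mm above the box's origin; either way round fits
- scraper: bench scraper, 120 g, standing upright in its holder: steel blade 70 mm wide (its y), 3 mm thick (its x), dark wooden handle on top 96 (y) x 22 (x) mm, from 75 to 99 mm above the blade's lower edge. Origin at the middle of the blade's lower edge, z up to the handle
- scraper_holder: wooden block that does not move, 50 (its x) x 112 (its y) x 50 mm high, with a slot in its top 8 mm (x) by 78 mm (y), 40 mm deep, in which the scraper's blade stands (blade's lower edge 10 mm above the block's underside; the scraper may lean up to 8 degrees). Origin at the centre of its underside
- baking_mat: grey silicone mat, 130 (x) x 320 (y) x 2 mm, fixed, under the biscuits; origin at the centre of its underside. Wall cabinets hang over the back of the worktop, 0.48 m up and from 0.6 m ahead of the robot
- shaker: china salt shaker, 43 mm across and 64 mm high, loose, standing on a slate coaster; not to be moved; origin at its foot
- spotted_mug: spotted mug, 82 x 114 x 91 mm, loose, behind the work; not to be moved; origin near the middle of its foot
- bowl: china bowl, 135 mm across, 46 mm high, loose, behind the work; not to be moved; origin at the centre of its foot

How it is judged:
By the outcome, as a careful person would: the job done as asked, in the order asked, and still so for the second after the job is handed in, with the robot touching nothing.
Of biscuit_a, biscuit_b, biscuit_c only 2 to 3 are there at a start; the rules pass over those that are not, and their reading is None.
At some moment in a run one of box_lid may be knocked a few centimetres aside while the robot is not near it.
It also fails if it takes over 210 s, if anything falls off the work surface, if the arm or the gripper's body presses on something with over 40 N, if the wrist force passes 120 N, or if a joint passes its speed limit or range.

## Robot

A 7-joint arm with a two-finger parallel gripper is mounted at the origin on a cart in front of the work surface, level with it; the furniture and walls round the work are solid. World frame = base frame: x ahead of the robot, y to its left, z up, the work surface at z = 0. Lengths are in m, angles in rad, forces in N, time in s.
With the tool pointing down it reaches from about 0.425 to 0.95 m from the base axis. Payload 4.7 kg.
Tool frame: the origin (TCP) lies between the finger pads; the fingertips stand 25 mm ahead of it and the grasp point (between the pads) lies 6 mm ahead of it; z points along the fingers, y is the line along which they close (so a half turn about z gives the same grasp; the last joint's range is limited). The gripper opens to 85 mm and grips with 20 to 120 N. Pads are 22 mm wide; open, the fingers measure 114 mm over their backs; the gripper's body (76 mm by 85 mm) begins 54 mm behind the grasp point. The pads swing forward as they close: fully open they stand 13 mm farther back than shut.
Start: joints at [-1.237, 0.469, -0.049, 1.532, 0.024, 1.141, -0.082], TCP at [0.24, 0.631, 0.256] pointing down, gripper open.
Joint ranges: [-2.59, 2.59], [-0.33, 1.99], [-1.39, 1.29], [0.1, 2.45], [-1.04, 4.18], [0.21, 1.99], [-2.66, 2.66]. Speed limits (rad/s): [2.57, 2.57, 3.14, 3.14, 3.14, 3.14, 3.14].

## Interface

Orientations are given as a 3x3 rotation matrix whose columns are the frame's x, y, z axes.
In Python, from rig import * gives the robot as it stands. Calls block until the motion is done:
- movep(position, orientation): joint-space move of the TCP to a pose.
- move_l(position, attitude=None, feed=0.15, until_force=None): straight line of the TCP; attitude=None keeps the orientation; feed is the mean speed in m/s. With until_force (N) it stops when the force on the tool has changed by that much, and returns True; else False.
- move_joints(angles): joint-space move.
- command_gripper(opening, newtons=None): finger opening in m; newtons is the grip in N (None keeps the last); returns when the fingers have stopped.
- sleep(seconds).
- inverse_kinematics(position, orientation): joint angles nearest the present ones, or None.
- sense(): the state.
- camera(name): name is "scene" or "top"; returns (picture, depth): 480x640x3 uint8, red, green, blue; 480x640 float32, m along the optical axis (not along the pixel's ray), 0 where there is no reading.
- camera_params(name): a dict with "K" (3x3 intrinsics, pixels), "position" and "rotation" of the camera in the world. Camera axes: x right, y down, z forward; pixel columns grow to the right and rows downward; lengths in m; the calibration is good to about 2 mm. A picture is of the moment at which its call begins. camera_params takes no time and is no camera call.
A pose or a line that the arm cannot do raises Unreachable and nothing moves.
- finish_job(): hands the job in; it is judged then, once.
The state is a dict: "time_s": time; "joint_pos": joint angles; "qd": joint speeds; "joint_efforts": joint torques, N m; "position": TCP position; "tcp_rot": TCP orientation; "wrist_force": force on the tool from outside, world axes, zero at the start; "ft_torque": the same for the moment, N m; "finger_gap": finger opening in m; "gripper_force": force on a finger pad.
Only numpy, scipy, OpenCV 4.12 (cv2) and the standard library are available. Lean on these libraries where they do the work, as an engineer would, in place of code of your own. Each camera call takes 0.05 s, during which the arm holds its last target. There are 200 camera calls.

## Working session

There is one attempt and no reset: what is moved stays moved. The work goes in short steps, each a Python script; the robot and the scene stay as the last script left them, time stands still between calls to the robot, and variables do not carry over. Pictures are saved under pics/ and viewed, at most 14 in all, crops included, and the job is handed in when it is done.

```bash
mkdir -p pics; ls; python3 - <<'E'
from rig import *
import cv2,numpy as np
for n in("scene","top"):
    p,d=camera(n); cv2.imwrite(f"pics/{n}0.png",p[:,:,::-1]); np.save(f"pics/{n}0.npy",d); c=camera_params(n); print(n,c)
s=sense();print(s["time_s"],s["finger_gap"],s["tcp_rot"])
E
```

```text
pics
scene {'K': array([[524.78967468,   0.        , 317.65478412],
       [  0.        , 524.78967468, 241.76126929],
       [  0.        ,   0.        ,   1.        ]]), 'position': array([-0.67228903,  0.62136304,  0.68088207]), 'rotation': array([[-0.43345472, -0.37924362,  0.81749085],
       [-0.90076924,  0.15509885, -0.40565889],
       [ 0.02705166, -0.91220536, -0.40883931]])}
top {'K': array([[572.8651239 ,   0.        , 330.67026552],
       [  0.        , 572.8651239 , 238.89377746],
       [  0.        ,   0.        ,   1.        ]]), 'position': array([ 0.14872405, -0.06487871,  1.5894477 ]), 'rotation': array([[ 0.17627431, -0.94186241,  0.28604645],
       [-0.98432286, -0.1704323 ,  0.0454019 ],
       [ 0.00598921, -0.28956525, -0.95713954]])}
0.1 0.08557107528789856 [[-9.34920226e-01  3.54857476e-01 -5.85804038e-04]
 [ 3.54857954e-01  9.34918654e-01 -1.71553562e-03]
 [-6.10915175e-05 -1.81176617e-03 -9.99998357e-01]]
```

View pics/top0.png

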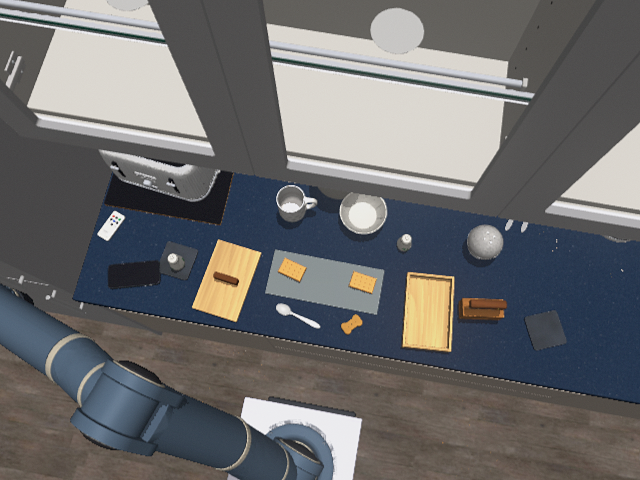

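View pics/scene0.png

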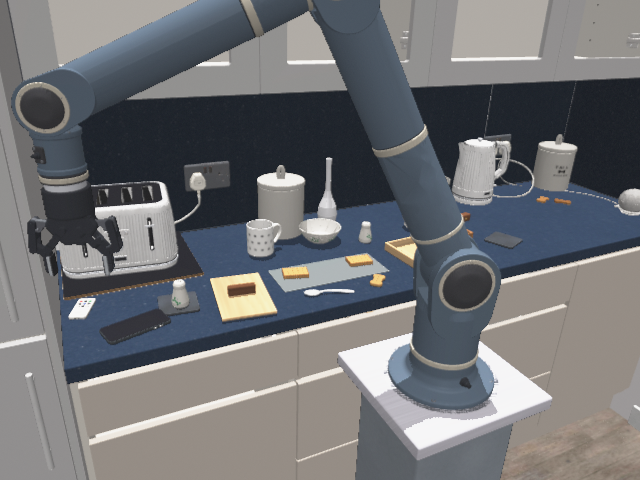

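The top view shows two biscuits on the mat at (292,270) and (362,282). The lid is at (227,280), the box at (428,312) and the holder with the scraper at (484,308).

```bash
python3 - <<'E'
import cv2,numpy as np
p=cv2.imread("pics/top0.png")
a=cv2.resize(p[232:332,185:385],None,fx=4,fy=4,interpolation=cv2.INTER_CUBIC)
cv2.imwrite("pics/cl.png",a)
cv2.imwrite("pics/cr.png",cv2.resize(p[255:365,395:520],None,fx=5,fy=5,interpolation=cv2.INTER_CUBIC))
E
```

```text
(no output)
```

View pics/cl.png

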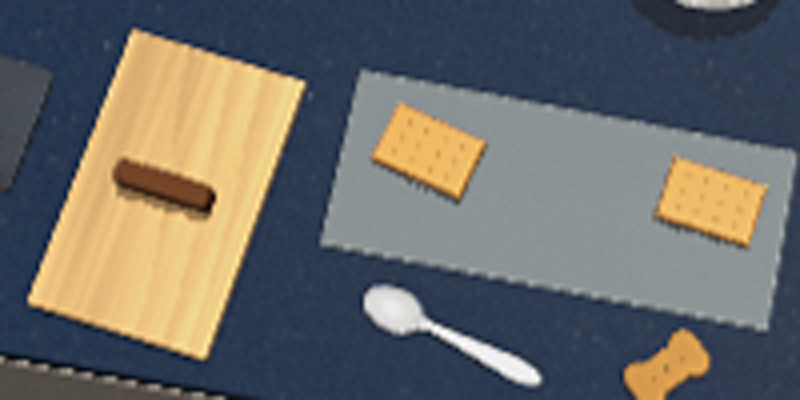

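View pics/cr.png

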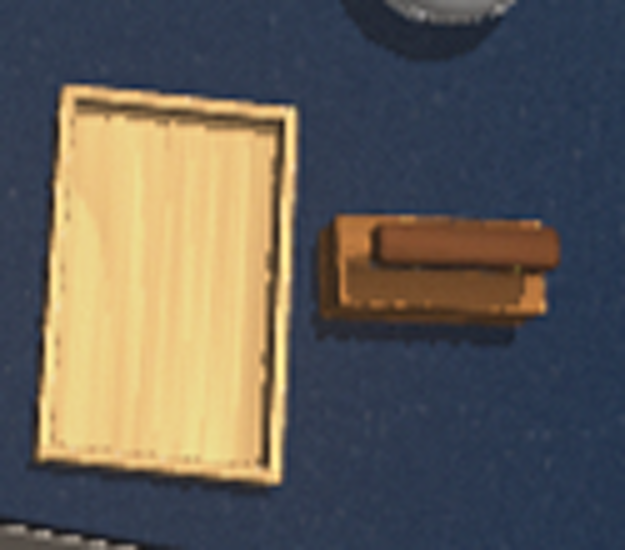

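Left crop: the lid's corners are (134,29) (306,82) (207,360) (28,302), and both biscuit outlines are clear. Right crop: the box rim corners are (62,86) (298,106) (282,484) (38,458), and the scraper handle runs from about (376,245) to (558,248).

```bash
cat > h.py <<'E'
from rig import *
import numpy as np, cv2
from scipy.optimize import least_squares
def proj(P,n="top"):
    c=camera_params(n); q=(np.asarray(P)-c["position"])@c["rotation"]; q=q@c["K"].T; return q[:,:2]/q[:,2:]
def unproj(uv,z,n="top"):
    c=camera_params(n); uv=np.atleast_2d(uv).astype(float)
    r=np.c_[uv,np.ones(len(uv))]@np.linalg.inv(c["K"]).T@c["rotation"].T
    return c["position"]+r*((z-c["position"][2])/r[:,2])[:,None]
def fit(px,off,s,z,sx,sy,n="top"):
    """px: 4 corners in cyclic order; returns x,y,yaw (yaw in +-90deg), rms pixel"""
    uv=(np.array(px,float)+.5)/s-.5+np.array(off)
    w=unproj(uv,z,n)[:,:2]; c=w.mean(0); best=None
    for o in([(1,1),(1,-1),(-1,-1),(-1,1)],[(1,1),(-1,1),(-1,-1),(1,-1)]):
      for y0 in(-1.2,-.4,.4,1.2):
        B=np.array(o)*[sx/2,sy/2]
        def f(p):
            R=np.array([[np.cos(p[2]),-np.sin(p[2])],[np.sin(p[2]),np.cos(p[2])]])
            return (proj(np.c_[B@R.T+p[:2],np.full(4,z)],n)-uv).ravel()
        for k in range(2):
            r=least_squares(f,[*c,y0+k*np.pi])
            if best is None or r.cost<best.cost: best=r
    x,y,t=best.x; t=(t+np.pi/2)%np.pi-np.pi/2
    return x,y,t,np.sqrt(2*best.cost/8)
def R(yaw):
    """tool down, tool y axis (closing line) along world direction yaw+90deg, i.e. tool x along yaw"""
    c,s=np.cos(yaw),np.sin(yaw); return np.array([[c,s,0],[s,-c,0],[0,0,-1.]])
E
cat > m1.py <<'E'
from h import *
L=(185,232);Q=(395,255)
np.set_printoptions(precision=4,suppress=True)
for n,a in dict(lid=([(134,29),(306,82),(207,360),(28,302)],L,4,.013,.208,.132),
 b1=([(400,102),(486,143),(462,194),(374,154)],L,4,.014,.046,.070),
 b2=([(675,156),(767,186),(749,240),(656,211)],L,4,.014,.046,.070),
 box=([(62,86),(298,106),(282,484),(38,458)],Q,5,.026,.208,.132),
 handle=([(378,226),(558,228),(557,270),(376,265)],Q,5,.109,.022,.096),
 holder=([(335,215),(545,222),(547,312),(342,306)],Q,5,.050,.05,.112)).items():
    r=fit(*a); print(n,np.round(r[:2],4),"yaw",round(np.degrees(r[2]),1),"rms",round(r[3],2))
g=unproj((np.array([(163,172),(163,185)])+.5)/4-.5+np.array(L),.039);print("grip",g)
# depth check
d=np.load("pics/top0.npy");c=camera_params("top")
for n,u,v in(("box floor",428,312),("lid",215,300),("b1",292,268),("b2",362,281),("handle",488,304),("table",390,330),("mat",325,280)):
    m=np.median(d[v-1:v+2,u-1:u+2]);r=np.linalg.inv(c["K"])@[u,v,1]*m;print(n,c["position"]+c["rotation"]@r)
E
python3 m1.py
```

```text
Traceback (most recent call last):
  File "m1.py", line 10, in <module>
    r=fit(*a); print(n,np.round(r[:2],4),"yaw",round(np.degrees(r[2]),1),"rms",round(r[3],2))
  File "h.py", line 21, in fit
    r=least_squares(f,[*c,y0+k*np.pi])
  File "h.py", line 19, in f
    return (proj(np.c_[B@R.T+p[:2],np.full(4,z)],n)-uv).ravel()
            ~~~~^^^^^^^^^^^^^^^^^^^^^^^^^^^^^^^^^^^
  File "h.py", line 5, in proj
    c=camera_params(n); q=(np.asarray(P)-c["position"])@c["rotation"]; q=q@c["K"].T; return q[:,:2]/q[:,2:]
ValueError: time passes only in moves, steps and waits
```

```bash
sed -i 's/^def proj/_C={n:camera_params(n) for n in ("top","scene")}\ndef proj/; s/c=camera_params(n);/c=_C[n];/' h.py; sed -i 's/c=camera_params("top")/c=_C["top"]/; s/from h import \*/from h import *\nfrom h import _C/' m1.py; python3 m1.py 2>&1 | tail -20
```

```text
lid [0.4511 0.2759] yaw -7.2 rms 0.15
b1 [0.5137 0.1013] yaw -14.8 rms 0.64
b2 [ 0.5134 -0.1002] yaw -8.2 rms 0.62
box [ 0.4612 -0.2921] yaw 4.4 rms 0.2
handle [ 0.4893 -0.4309] yaw 8.9 rms 0.38
holder [ 0.4915 -0.433 ] yaw 8.4 rms 0.27
grip [[0.4582 0.2777 0.039 ]
 [0.4492 0.2756 0.039 ]]
box floor [ 0.4612 -0.294   0.0046]
lid [0.3875 0.2949 0.0145]
b1 [0.5149 0.1021 0.0163]
b2 [ 0.5134 -0.0986  0.0144]
handle [ 0.4893 -0.4307  0.1094]
table [ 0.3935 -0.1974  0.0013]
mat [0.5    0.0047 0.0041]
```

```bash
cat >> h.py <<'E'
B1=(.5137,.1013,np.radians(-14.8)); B2=(.5134,-.1002,np.radians(-8.2))
BOX=np.array([.4612,-.2921]); BY=np.radians(4.4)
HOLD=(.4915,-.4330,np.radians(8.5)); HAN=(.4893,-.4309)
def bx(x,y,z):
    c,s=np.cos(BY),np.sin(BY); return np.array([BOX[0]+c*x-s*y,BOX[1]+s*x+c*y,z])
def st(m=""):
    s=sense(); print(m,"t",round(s["time_s"],1),"p",np.round(s["position"],4),"F",np.round(s["wrist_force"],1),"gap",round(s["finger_gap"],4),"q7",round(s["joint_pos"][6],2),flush=True); return s
E
python3 - <<'E'
from h import *
H=np.pi/2
for n,p,y in(("b1",(*B1[:2],.022),B1[2]),("b2",(*B2[:2],.022),B2[2]),("p1",bx(70,0,22)if 0 else bx(.070,0,.024),BY),("p2",bx(.02,0,.024),BY),
 ("scr",(*HAN,.107),HOLD[2]+H),("xp",bx(-.02,0,.103),BY+H),("yp",bx(.05,-.05,.103),BY),("lid",(.4545,.2767,.041),np.radians(-7.2)+H),("seat",bx(0,0,.062),BY+H)):
    for k in(-1,0,1):
        for z in (0,.15):
            q=inverse_kinematics(np.array(p)+[0,0,z],R(y+k*np.pi)); print(n,k,z,None if q is None else np.round(q,2))
E
```

```text
b1 -1 0 [-0.35  0.56  0.1   2.08 -0.11  0.51  1.14]
b1 -1 0.15 [-0.47  0.32  0.24  1.99 -0.1   0.84  1.14]
b1 0 0 [-0.68  0.61  0.53  2.09 -0.56  0.57 -1.57]
b1 0 0.15 [-0.84  0.38  0.71  2.01 -0.32  0.86 -1.78]
b1 1 0 [-0.35  0.56  0.1   2.08 -0.11  0.51  1.14]
b1 1 0.15 [-0.47  0.32  0.24  1.99 -0.1   0.84  1.14]
b2 -1 0 [-0.09  0.57  0.26  2.08 -0.28  0.52  1.8 ]
b2 -1 0.15 [-0.33  0.35  0.55  2.01 -0.24  0.85  1.78]
b2 0 0 [-0.27  0.61  0.5   2.09 -0.54  0.57 -1.09]
b2 0 0.15 [-0.67  0.5   1.05  2.02 -0.54  0.93 -1.05]
b2 1 0 [-0.09  0.57  0.26  2.08 -0.28  0.52  1.8 ]
b2 1 0.15 [-0.33  0.35  0.55  2.01 -0.24  0.85  1.78]
p1 -1 0 [ 0.15  0.67  0.37  1.9  -0.38  0.65  2.41]
p1 -1 0.15 [-0.19  0.56  0.87  1.83 -0.51  0.99  2.54]
p1 0 0 [-0.06  0.75  0.68  1.91 -0.69  0.74 -0.46]
p1 0 0.15 [-0.21  0.58  0.9   1.83 -0.54  1.   -0.57]
p1 1 0 [ 0.15  0.67  0.37  1.9  -0.38  0.65  2.41]
p1 1 0.15 [-0.19  0.56  0.87  1.83 -0.51  0.99  2.54]
p2 -1 0 [ 0.15  0.63  0.42  2.   -0.44  0.6   2.52]
p2 -1 0.15 [-0.24  0.53  0.97  1.93 -0.54  0.96  2.64]
p2 0 0 [-0.09  0.74  0.77  2.01 -0.79  0.7
[... 1076 characters left out ...]
0.15 [ 0.83  0.41 -0.43  1.67  0.19  1.11  2.  ]
lid -1 0 [-0.39  0.55 -0.31  2.03  0.28  0.6   2.13]
lid -1 0.15 [-0.4   0.32 -0.27  1.93  0.11  0.9   2.29]
lid 0 0 [-0.84  0.54  0.27  2.06 -0.26  0.57 -0.51]
lid 0 0.15 [-0.91  0.31  0.35  1.96 -0.14  0.89 -0.62]
lid 1 0 [-0.39  0.55 -0.31  2.03  0.28  0.6   2.13]
lid 1 0.15 [-0.4   0.32 -0.27  1.93  0.11  0.9   2.29]
seat -1 0 [-0.27  0.82  1.1   2.05 -0.96  0.92 -1.68]
seat -1 0.15 [-0.33  0.5   1.12  1.93 -0.53  1.04 -2.04]
seat 0 0 [ 0.07  0.57  0.56  2.03 -0.48  0.67  1.01]
seat 0 0.15 [-0.07  0.36  0.71  1.92 -0.28  0.96  0.85]
seat 1 0 [-0.27  0.82  1.1   2.05 -0.96  0.92 -1.68]
seat 1 0.15 [-0.33  0.5   1.12  1.93 -0.53  1.04 -2.04]
```

```bash
cat > pick1.py <<'E'
from h import *
def pick(b,k=0):
    x,y,t=b
    command_gripper(.085,40)
    movep(np.array([x,y,.17]),R(t)); move_l(np.array([x,y,.05]),feed=.2)
    hit=move_l(np.array([x,y,.022]),feed=.06,until_force=8); st(f"down {hit}")
    command_gripper(.06,40); st("grip")
    move_l(np.array([x,y,.14]),feed=.2); st("up")
def place(lx,ly):
    movep(bx(lx,ly,.14),R(BY)); move_l(bx(lx,ly,.05),feed=.2)
    hit=move_l(bx(lx,ly,.023),feed=.04,until_force=5); st(f"placed {hit}")
E
python3 - <<'E'
from pick1 import *
pick(B1)
p,d=camera("top"); cv2.imwrite("pics/g1.png",cv2.resize(p[200:340,250:410],None,fx=4,fy=4)[:,:,::-1])
E
```

```text
down False t 3.8 p [0.5137 0.1011 0.0218] F [-0.1 -0.6  0.9] gap 0.0849 q7 -1.58
grip t 4.1 p [0.514  0.1012 0.0225] F [-0.5  0.   5.2] gap 0.0691 q7 -1.58
up t 4.9 p [0.5128 0.1015 0.1392] F [-0.1  0.  -0.8] gap 0.0686 q7 -1.73
```

View pics/g1.png

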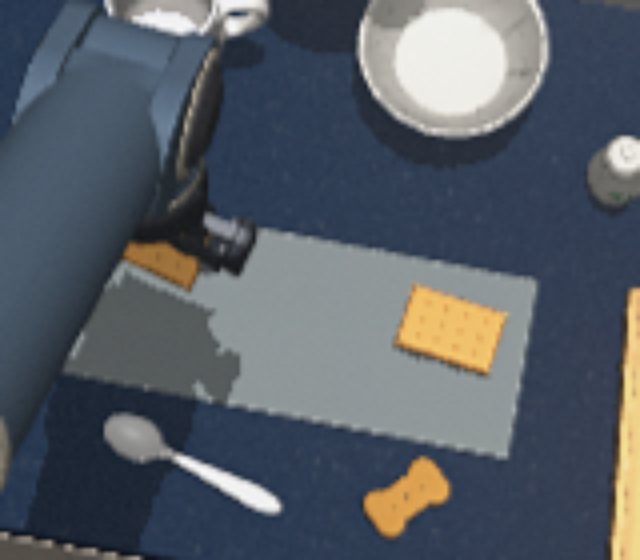

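The biscuit is held; it is visible under the gripper at (160,260) and clear of the mat.

```bash
sed -i 's/\.022\]),feed=\.06/.0245]),feed=.06/' pick1.py; python3 - <<'E'
from pick1 import *
place(.070,0)
command_gripper(.077); st("open")
move_l(bx(.070,0,.15),feed=.2)
pick(B2)
place(.020,0)
command_gripper(.077); st("open")
move_l(bx(.020,0,.15),feed=.2)
movep(np.array([.46,-.03,.25]),R(0)); st()
p,d=camera("top"); cv2.imwrite("pics/box1.png",cv2.resize(p[255:365,395:520],None,fx=5,fy=5,interpolation=cv2.INTER_CUBIC)[:,:,::-1])
E
```

```text
placed True t 7.6 p [ 0.5307 -0.2865  0.0246] F [-0.1  0.7  5.2] gap 0.0687 q7 -0.62
open t 7.8 p [ 0.5301 -0.286   0.0238] F [ 0.3  0.3 -0.8] gap 0.0769 q7 -0.62
down False t 11.0 p [ 0.5133 -0.1003  0.0243] F [-0.4  0.2  0.3] gap 0.0848 q7 -1.07
grip t 11.3 p [ 0.5137 -0.1003  0.0251] F [-1.6  0.6  5. ] gap 0.0685 q7 -1.07
up t 12.0 p [ 0.5127 -0.0996  0.1392] F [-0.5  0.5 -0.7] gap 0.0687 q7 -1.22
placed True t 14.0 p [ 0.4811 -0.2905  0.0271] F [-1.2  1.3  7.3] gap 0.0684 q7 -0.55
open t 14.2 p [ 0.4807 -0.29    0.0264] F [ 0.3 -0.7 -0. ] gap 0.077 q7 -0.55
 t 16.1 p [ 0.4599 -0.0308  0.2495] F [0.2 0.1 0. ] gap 0.077 q7 -1.46
```

View pics/box1.png

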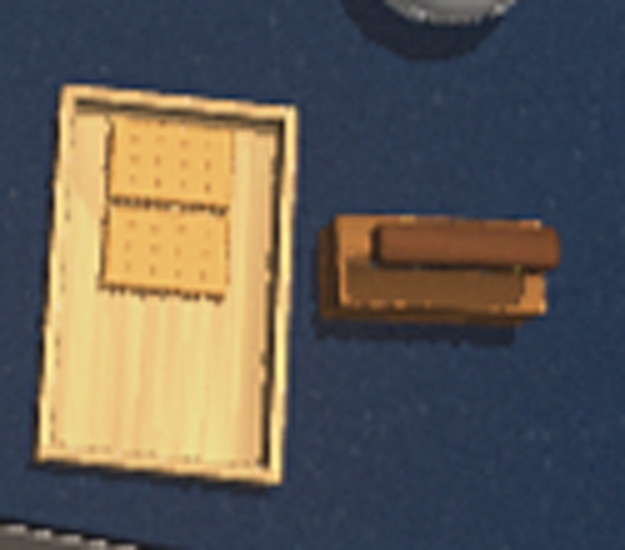

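The image shows both biscuits lying flat in the box, nearly touching each other, at about (170,160) and (165,247). Next is the scraper.

```bash
python3 - <<'E'
from h import *
H=np.pi/2; o=R(HOLD[2]+H)
command_gripper(.05,40)
movep(np.array([*HAN,.20]),o)
print(move_l(np.array([*HAN,.107]),feed=.1,until_force=6)); st("at")
command_gripper(.015,30); st("grip30")
command_gripper(.015,90); s=st("grip90"); print(s["ft_torque"])
x,y,z=s["position"]
move_l(np.array([x,y,.17]),feed=.08); s=st("up"); print(s["ft_torque"])
p,d=camera("scene"); cv2.imwrite("pics/sc1.png",p[:,:,::-1])
p,d=camera("top"); cv2.imwrite("pics/tp1.png",cv2.resize(p[225:365,380:540],None,fx=4,fy=4)[:,:,::-1])
E
```

```text
False
at t 19.7 p [ 0.4896 -0.4314  0.1077] F [-0.4 -0.1 -0.6] gap 0.0502 q7 1.12
grip30 t 20.1 p [ 0.4899 -0.4312  0.1078] F [0.2 0.8 4.5] gap 0.0216 q7 1.12
grip90 t 20.3 p [ 0.49   -0.4314  0.108 ] F [0.1 0.1 5.2] gap 0.0204 q7 1.12
[ 0.05287944 -0.12701954  0.04749784]
up t 21.3 p [ 0.4898 -0.431   0.1695] F [ 0.2 -0.2 -1.1] gap 0.0205 q7 1.09
[-0.02354194  0.02897897  0.01210449]
```

View pics/tp1.png

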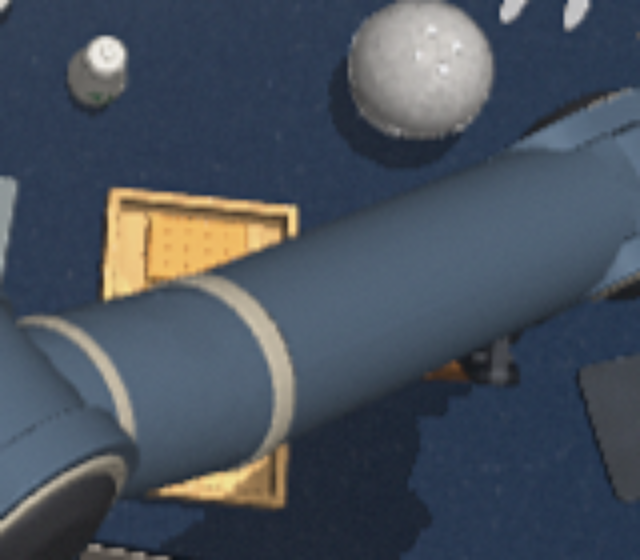

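```bash
cat > push.py <<'E'
from h import *
H=np.pi/2
def loc(s):
    d=s["position"][:2]-BOX; c,n=np.cos(BY),np.sin(BY); return np.round([1e3*(c*d[0]+n*d[1]),1e3*(-n*d[0]+c*d[1])],1)
def push(a,b,o,F,z=.1045):
    movep(bx(*a,.17),o); move_l(bx(*a,z+.02),feed=.15)
    print("down hit",move_l(bx(*a,z),feed=.04,until_force=6)); zz=sense()["position"][2]
    print("start",loc(st()))
    h=move_l(bx(*b,zz),feed=.03,until_force=F); s=st(f"end {h}"); print("local",loc(s),s["ft_torque"])
    u=np.array(a)-b; u=u/np.linalg.norm(u)*.006; e=loc(s)/1e3+u
    move_l(bx(*e,zz),feed=.05); move_l(bx(*e,.17),feed=.2)
E
python3 - <<'E'
from push import *
push((-.02,0),(.009,0),R(BY+H),12)
push((.050,-.047),(.050,-.006),R(BY),12)
movep(bx(0,-.13,.2),R(BY+H)); st()
p,d=camera("top"); cv2.imwrite("pics/box2.png",cv2.resize(p[255:365,395:520],None,fx=5,fy=5,interpolation=cv2.INTER_CUBIC)[:,:,::-1])
E
```

```text
down hit False
 t 23.1 p [ 0.4412 -0.2937  0.1044] F [ 0.7  0.  -0.2] gap 0.0203 q7 0.92
start [-20.  -0.]
end False t 24.2 p [ 0.4654 -0.2918  0.1035] F [-9.9 -0.8  3. ] gap 0.0205 q7 0.89
local [ 4.2 -0. ] [-0.23206779  2.6215537   0.03839285]
down hit False
 t 27.3 p [ 0.5146 -0.3352  0.1045] F [-0.7  0.2 -0.9] gap 0.0202 q7 -0.4
start [ 50.  -47.1]
end False t 28.9 p [ 0.5118 -0.299   0.1059] F [ 0.4 -7.7 -1.2] gap 0.0203 q7 -0.45
local [ 49.9 -10.8] [-2.42703367 -0.12055813  0.04878772]
 t 31.0 p [ 0.4711 -0.421   0.199 ] F [ 0.2 -0.7 -1.2] gap 0.0204 q7 0.99
```

View pics/box2.png

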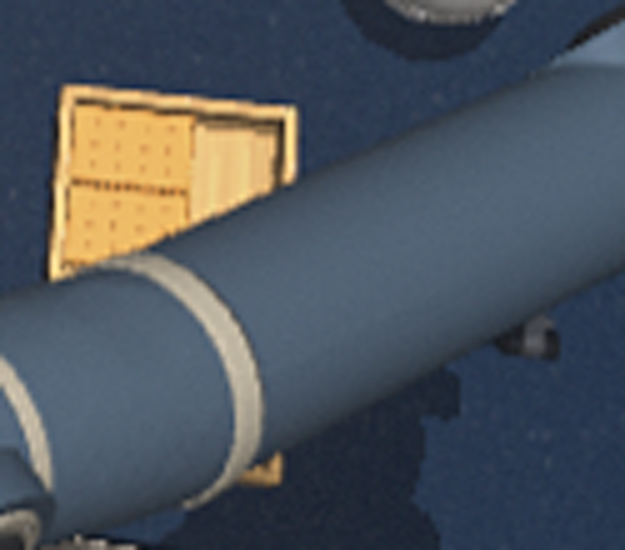

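The row now sits in the back-left corner at about (130,180). One more round of pushes should close any residual gaps, then I'll return the scraper.

```bash
python3 - <<'E'
from push import *
push((-.012,.017),(.012,.017),R(BY+H),15)
push((.050,-.030),(.050,-.003),R(BY),15)
push((-.012,.017),(.012,.017),R(BY+H),15)
# above the holder, park arm high
movep(np.array([.49,-.4312,.20]),R(HOLD[2]+H)); s=st()
p,d=camera("top"); cv2.imwrite("pics/box3.png",cv2.resize(p[255:365,395:520],None,fx=5,fy=5,interpolation=cv2.INTER_CUBIC)[:,:,::-1])
p,d=camera("scene"); cv2.imwrite("pics/sc3.png",cv2.resize(p[170:300,360:520],None,fx=5,fy=4.5)[:,:,::-1])
E
```

```text
down hit False
 t 32.8 p [ 0.4479 -0.2761  0.1044] F [-0.6 -0.2 -1.7] gap 0.0203 q7 0.85
start [-12.   16.9]
end True t 33.6 p [ 0.4639 -0.2746  0.1028] F [-0.3  0.5 -1.6] gap 0.0206 q7 0.83
local [ 4.  17.2] [ 0.04118696 -0.03956132 -0.03275953]
down hit False
 t 36.6 p [ 0.5134 -0.3182  0.1044] F [-0.9 -0.1 -0.6] gap 0.0206 q7 -0.45
start [ 50.  -30.1]
end False t 37.6 p [ 0.5117 -0.2983  0.1065] F [ -0.1 -12.   -1.5] gap 0.0202 q7 -0.49
local [ 49.9 -10. ] [-3.33823446e+00 -3.25619160e-02 -1.25241362e-03]
down hit False
 t 40.8 p [ 0.4479 -0.2762  0.1045] F [ 0.9 -0.7 -0.5] gap 0.0205 q7 0.85
start [-12.   16.9]
end True t 41.5 p [ 0.4639 -0.2746  0.1028] F [-0.7 -0.4 -1. ] gap 0.0202 q7 0.83
local [ 4.  17.3] [ 0.02194002 -0.02694978 -0.00067726]
 t 43.0 p [ 0.4892 -0.4306  0.1978] F [-0.1 -0.3 -1.8] gap 0.0204 q7 1.06
```

View pics/box3.png

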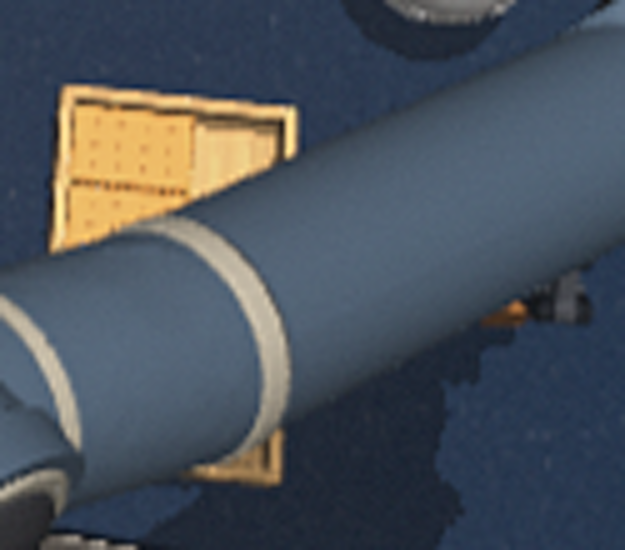

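```bash
python3 - <<'E'
from push import *
o=R(HOLD[2]+H); t=HOLD[2]; ux=np.array([np.cos(t),np.sin(t)])
c=np.array([.4905,-.4318])
move_l(np.array([*c,.155]),o,feed=.1)
for k in (0,2,-2,3.5,-3.5):
    q=c+ux*k/1e3
    move_l(np.array([*q,.152]),feed=.05)
    h=move_l(np.array([*q,.1085]),feed=.03,until_force=7); s=st(f"k {k} {h}"); print(s["ft_torque"])
    if s["position"][2]<.112: break
E
```

```text
k 0 False t 45.5 p [ 0.4906 -0.4319  0.1087] F [ 0.6  0.4 -1.2] gap 0.0204 q7 1.11
[ 0.06221979  0.0073112  -0.01532729]
```

```bash
python3 - <<'E'
from push import *
move_l(np.array([.4905,-.4318,.1075]),feed=.03,until_force=5)
command_gripper(.05,30); st("rel"); move_l(np.array([.4905,-.4318,.22]),feed=.12)
movep(np.array([.46,-.03,.30]),R(0)); st()
p,d=camera("top"); a=p[235:365,190:520][:,:,::-1]; b=[p[242:332,185:265],p[255:365,395:520]]
cv2.imwrite("pics/f4.png",np.hstack([cv2.resize(p[235:345,185:265],None,fx=5,fy=5,interpolation=cv2.INTER_CUBIC),cv2.resize(p[255:365,400:480],None,fx=5,fy=5,interpolation=cv2.INTER_CUBIC)])[:,:,::-1])
cv2.imwrite("pics/f4top.png",p[:,:,::-1])
E
```

```text
rel t 46.2 p [ 0.4905 -0.4318  0.1074] F [ 0.7 -0.2 -0.1] gap 0.0499 q7 1.11
 t 49.4 p [ 0.4601 -0.0303  0.3   ] F [0.1 0.2 0.3] gap 0.0495 q7 -1.52
```

View pics/f4.png

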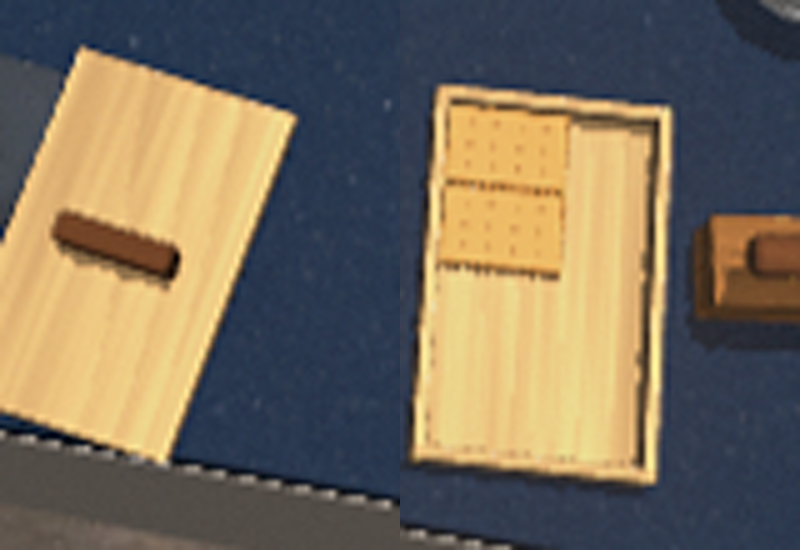

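View pics/f4top.png

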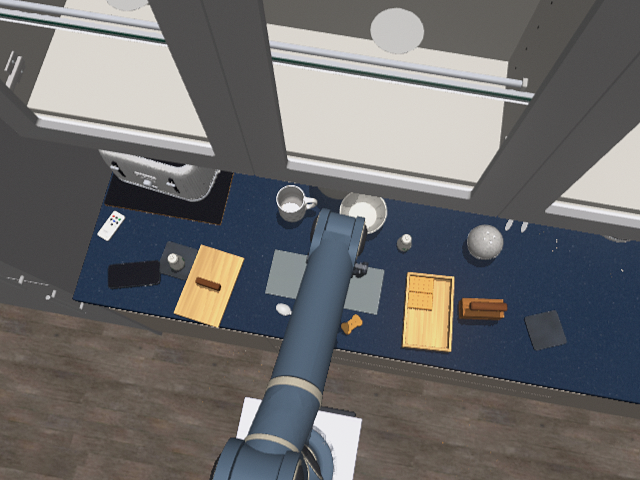

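The lid has been knocked; its grip is now at (208,284) in the full view. The biscuits are tight in the corner and the scraper is back in its holder.

```bash
python3 - <<'E'
from h import *
O=(185,235)
for n,a in dict(lid=([(82,46),(298,118),(167,462),(-53,390)],O,5,.013,.208,.132),bar=([(60,209),(180,249),(174,272),(54,232)],O,5,.039,.018,.070),
  box=([(437,86),(673,106),(657,484),(413,458)],(320,255),5,.026,.208,.132),row=([(445,108),(570,115),(560,272),(440,263)],(320,255),5,.016,.092,.070)).items():
    r=fit(*a);print(n,np.round(r[:2],4),np.degrees(r[2]),r[3])
print(unproj([(175,262)],.04))
print(unproj([(174,318)],.013), bx(.051,.024,0))
for k in(-1,0,1):
    for z in(.041,.2): print(k,z,inverse_kinematics(np.array([.4308,.31,z]),R(np.radians(-12)+np.pi/2+k*np.pi)))
E
```

```text
lid [0.4272 0.3206] -7.615793772638068 0.34292649133217223
bar [0.4275 0.3196] -7.796127814460873 0.6901906280641013
box [ 0.4612 -0.2921] 4.404014042462352 0.2035552353953831
row [ 0.51   -0.2643] 5.380167850275286 0.5397028464556207
[[0.46830015 0.42370292 0.04      ]]
[[0.31883989 0.39453838 0.013     ]] [ 0.51020843 -0.26425806  0.        ]
-1 0.041 [ 0.12326666  0.90693816 -1.18598043  2.0036433   1.0330961   1.01590734
  1.34248547]
-1 0.2 [ 0.16219821  0.56522183 -1.17186922  1.89344643  0.59138182  1.08707786
  1.68380863]
0 0.041 [-1.00291156  0.55676062  0.3884089   2.06632163 -0.37109663  0.58460356
 -0.56421521]
0 0.2 [-1.11116899  0.31503377  0.50373848  1.9608596  -0.19035944  0.91156344
 -0.72043043]
1 0.041 [ 0.12326666  0.90693816 -1.18598043  2.0036433   1.0330961   1.01590734
  1.34248547]
1 0.2 [ 0.16219821  0.56522183 -1.17186922  1.89344643  0.59138182  1.08707786
  1.68380863]
```

```bash
python3 - <<'E'
from push import *
o=R(np.radians(-7.7)+H); c=(.4274,.3202)
movep(np.array([*c,.2]),o); move_l(np.array([*c,.08]),feed=.15)
print(move_l(np.array([*c,.042]),feed=.05,until_force=6)); st("at")
command_gripper(.010,100); s=st("grip"); np.save("gz.npy",s["position"])
move_l(np.array([*c,.18]),feed=.1); s=st("up"); print(s["ft_torque"])
movep(np.array([.46,.05,.22]),R(H)); 
movep(bx(0,0,.14),R(BY+H)); s=st("above"); print(s["ft_torque"],loc(s))
p,d=camera("top"); cv2.imwrite("pics/l5.png",cv2.resize(p[240:365,385:515],None,fx=4.8,fy=4.8,interpolation=cv2.INTER_CUBIC)[:,:,::-1])
E
```

```text
False
at t 52.7 p [0.4276 0.3203 0.0421] F [-0.8 -0.2  0.3] gap 0.05 q7 -0.52
grip t 53.1 p [0.4274 0.3204 0.0426] F [-1.7 -1.   5.9] gap 0.0157 q7 -0.52
up t 54.6 p [0.427  0.3199 0.1793] F [-0.4 -0.2 -2.7] gap 0.0162 q7 -0.65
[-0.02369564  0.08411208 -0.04466719]
above t 57.0 p [ 0.4623 -0.2903  0.1398] F [ 0.2  0.7 -2.2] gap 0.0161 q7 0.98
[-0.0328496   0.01622232 -0.02490324] [1.3 1.7]
```

View pics/l5.png

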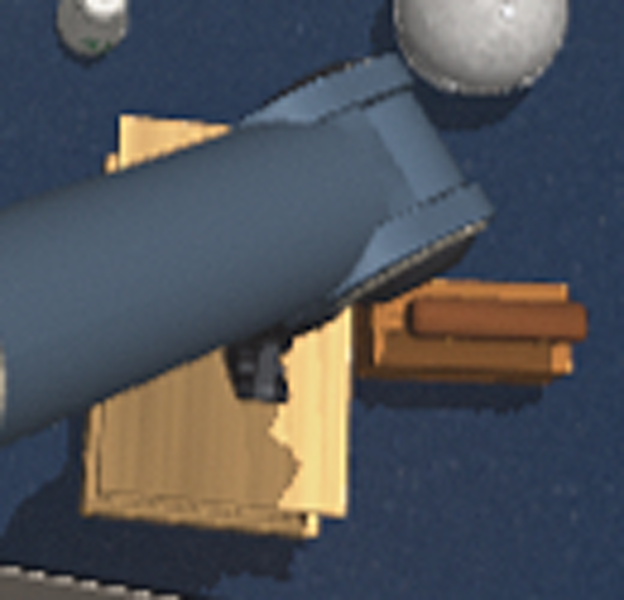

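The lid hangs level over the box, with corners at (120,116) and (345,517), aligned in yaw. Lowering it with a search next.

```bash
python3 - <<'E'
from push import *
gz=.0424
for k,(dx,dy) in enumerate([(0,0),(0,2),(0,-2),(2,0),(-2,0),(2,2),(-2,2),(2,-2),(-2,-2)]):
    q=(dx/1e3,dy/1e3)
    move_l(bx(*q,gz+.034),R(BY+H),feed=.1)
    h=move_l(bx(*q,gz+.0205),feed=.02,until_force=8); s=st(f"{dx,dy} {h}"); print(loc(s),s["ft_torque"])
    if s["position"][2]<gz+.0225: print("SEATED");break
E
```

```text
(0, 0) True t 58.5 p [ 0.4611 -0.2919  0.0636] F [-0.4  0.7  4.8] gap 0.0159 q7 1.07
[-0.1  0.2] [0.01802838 0.03517016 0.01441474]
SEATED
```

```bash
python3 - <<'E'
from push import *
command_gripper(.045,30); st()
move_l(bx(0,0,.18),feed=.15)
movep(np.array([.46,.05,.30]),R(0)); st()
p,d=camera("top"); cv2.imwrite("pics/f6.png",cv2.resize(p[230:365,190:540],None,fx=2.28,fy=2.28,interpolation=cv2.INTER_CUBIC)[:,:,::-1])
c=camera_params("top")
def z(u,v):
    m=np.median(d[v-1:v+2,u-1:u+2]);return np.round((c["position"]+c["rotation"]@(np.linalg.inv(c["K"])@[u,v,1]*m))[2],4)
print("lid top z",[z(*q) for q in((412,280),(448,284),(410,342),(446,346),(428,330))])
E
```

```text
t 58.9 p [ 0.4603 -0.2911  0.0627] F [ 0.  -0.  -0.6] gap 0.0449 q7 1.07
 t 62.0 p [0.46   0.0496 0.2999] F [-0.2 -0.4  0.2] gap 0.0449 q7 -1.58
lid top z [np.float64(0.0333), np.float64(0.0334), np.float64(0.0362), np.float64(0.0321), np.float64(0.0328)]
```

View pics/f6.png

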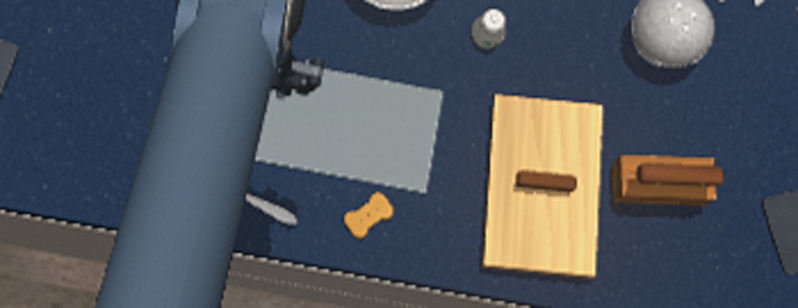

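The lid is seated flush: its top reads about 0.033–0.034 m, and 0.034 m is expected. The scraper stands in its holder.

```bash
python3 -c "
from rig import *
print(finish_job())"
```

```text
the job is handed in; nothing more can be done
None
```

The job is handed in: both biscuits present are packed tight into the back left corner, the scraper is back in its holder and the lid is seated. It took about 62 s of the 210 s, and the lid, which was knocked aside during the run, was found again by camera before I picked it up.

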